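# Draw the ring stick from its storage tube

## Robot

A 6-joint arm with a two-finger parallel gripper is mounted at the origin on the work surface. World frame = base frame: x ahead of the robot, y to its left, z up, the work surface at z = 0. Lengths are in mm, angles in rad, forces in N, time in s.
With the tool pointing down it reaches from about 300 to 775 mm from the base axis. Payload 14.6 kg.
Tool frame: the origin (TCP) lies midway between the tips of the shut fingers; the grasp point (between the pads) lies manip.grasp_offset behind it (manip.grasp_offset is the distance from the TCP to the grasp point, in mm); z points along the fingers, y is the direction in which the jaws open and shut (so a half turn about z gives the same grasp; the last joint's range is limited). The gripper opens to 94 mm and grips with 3 to 60 N. Pads are 16 mm wide; open, the fingers measure 119 mm over their backs; the gripper's body (75 mm by 177 mm) begins 78 mm behind the grasp point.
Start: joints at [1.056, 0.3, 1.521, -0, 1.321, -0.067], TCP at [238.137, 495.762, 205.446] pointing down, gripper open.
Joint ranges: [-3.03, 3.03], [-0.79, 2.21], [0.23, 2.52], [-1.04, 4.18], [0, 3.07], [-2.55, 2.55]. Speed limits (rad/s): [2.22, 2.22, 2.57, 3.14, 3.14, 3.14].

## Interface

Orientations are given as [roll, pitch, yaw] about the fixed x, y, z axes, in that order (R = Rz(yaw) Ry(pitch) Rx(roll)).
In Python, from cell import monitor, vision, order, manip gives the robot as it stands.
- The arm moves only by the shell command python3 -m jog 'ROWS' [FORCE]. ROWS is JSON, a list of rows, each a list of 7 numbers: the shift along the tool's x, y, z in cm, then the turn, a rotation vector about the tool's x, y, z in rad, then the opening in per cent of the stroke, from 0 (shut) to 100 (fully open). In form: [[tx, ty, tz, rx, ry, rz, jaw], ...]. A call has 1 to 8 rows; each row shifts and turns the commanded pose from where the row before left it, along the tool's axes as they then stand; what a row does not reach is not made up. A row lasts 1/10 s, in which the tool goes at most 50 mm and 8.59 degrees, less where a joint would pass 70% of its speed; a pose out of reach is approached as far as the arm can. A call is refused whole if a number of a shift passes 5 or a number of a turn 0.15, either way. A call with a gripper value outside its range is refused whole. The fingers move at their own pace and stop on an object; FORCE is the grip in N (left out, the last holds). Time passes only in rows, so rows that do not move let the fingers close. It gives the time, the measured TCP pose, the force and the opening at its end, in the units of the state.
- monitor.read_state(): the state, without advancing time (a new reading comes with each control period).
- vision.camera(name): name is "side" or "top"; returns a dict with "color" (384x512x3 uint8, blue, green, red), "fx", "fy", "cx", "cy" (pixels), "cam_to_world" (4x4, takes a point from camera to world coordinates). Camera axes: x right, y down, z forward; pixel columns grow to the right and rows downward; lengths in mm; the calibration is good to about 2 mm. A picture is of the moment at which its call begins. There is no depth.
- order.sign_off(): hands the job in, once; it reports no verdict.
The state is a dict: "clock": time; "joints": joint angles; "qd": joint speeds; "effort": joint torques, N m; "eef_pos": TCP position; "eef_rot": TCP orientation; "wrist_force": force on the tool from outside, world axes, zero at the start; "moment": the same for the moment, N m; "finger_gap": finger opening in mm.
Only numpy, scipy, OpenCV 4.12 (cv2) and the standard library are available. Lean on these libraries where they do the work, as an engineer would, in place of code of your own. Each camera call takes 0.05 s, during which the arm holds its last target.

## Task

On the goldsmith's bench, draw the thick round ring stick lengthways out of its storage tube in the rack, and lay it level in both V notches of the wooden cradle, about centred so that it overhangs both notches equally. Let go of it there.

Things in the scene. Friction and masses are not known exactly. Their poses are not given: they have to be found in the camera images.
- stick_center (a point): Middle of the ring stick, on its axis: a plain aluminium round bar, 16 mm thick, 220 mm long, about 120 g; own y axis along its length. Lies loose and level in any one of the rack's three tubes, 95 to 105 mm of it standing out of the mouth, its axis 51 mm above the bench. The bars in the other two tubes are as long but only 8 mm thick (one round, one square).
- rack: Fixed wooden block with three identical level dark steel tubes, 140 mm long, outside 30 mm, bore 24 mm, top at z = 70 mm. Origin: centre of its underside, on the bench. Tubes run along its y axis (within 10 degrees of world y), at x = -75, 0, +75 mm, z = 55 mm, y = -70 to +70 mm. Bars stand out at the mouths, y = +70 mm, with only bench below, and are drawn out towards +y.
- cradle: Fixed wooden board 90 x 180 x 12 mm with two upright 90-degree V notches, each 14 mm thick, at y = -78 and +78 mm, free between them. Origin: centre of its underside, on the bench. Notch bottoms at x = 0, z = 40 mm; 50 mm wide at their tops, z = 65 mm. The stick in both notches lies along the cradle's y axis, either way round, its axis at z = 51 mm.
There are look-alikes about, which are no part of the job. Leave any pink or red look-alike of the part that bears stick_center alone.

How it is judged:
By the outcome, as a careful person would: the job done as asked, in the order asked, and still so for the second after the job is handed in, with the robot touching nothing.
It also fails if it takes over 38 s, if anything falls off the work surface, if the arm or the gripper's body presses on something with over 40 N, if the wrist force passes 120 N, or if a joint passes its speed limit or range.

## Working session

There is one attempt and no reset: what is moved stays moved. The work goes in short steps, Python scripts to look and compute and a shell command to move; the robot and the scene stay as the last step left them, time stands still between calls to the robot, and variables do not carry over. Pictures are saved under pics/ and viewed, and the job is handed in when it is done.

```bash
mkdir -p pics; ls; python3 - <<'E'
from cell import monitor,vision,manip
import cv2
for n in("top","side"):
    c=vision.camera(n); cv2.imwrite(f"pics/{n}0.png",c["color"]); print(n,c["fx"],c["fy"],c["cx"],c["cy"]); print(c["cam_to_world"])
print(monitor.read_state()); print(manip.grasp_offset)
E
```

```text
pics
top 370.6419380191451 370.6419380191451 255.5693836717619 190.66978660698567
[[-2.91443310e-02 -9.91573837e-01  1.26221766e-01  2.62148922e+02]
 [-9.99551456e-01  2.80397318e-02 -1.05195326e-02 -7.88389415e+01]
 [ 6.89166878e-03 -1.26471735e-01 -9.91946271e-01  1.11060029e+03]
 [ 0.00000000e+00  0.00000000e+00  0.00000000e+00  1.00000000e+00]]
side 377.29084619248044 377.29084619248044 254.10798229275892 190.02348955928113
[[ 9.69156035e-01 -1.81622102e-01  1.66583286e-01  2.53570867e+02]
 [-2.46350480e-01 -6.94940092e-01  6.75551412e-01 -6.76856316e+02]
 [-6.92966352e-03 -6.95752600e-01 -7.18248076e-01  7.10828405e+02]
 [ 0.00000000e+00  0.00000000e+00  0.00000000e+00  1.00000000e+00]]
{'clock': 0.1, 'joints': array([ 1.05642203e+00,  3.00396297e-01,  1.52152405e+00, -1.49480873e-05,
        1.32069220e+00, -6.65828409e-02]), 'qd': array([-1.91692151e-03, -8.06408302e-05,  6.06450338e-05, -1.04047220e-03,
        1.71689451e-03, -1.38444188e-03]), 'effort': array([ 6.31198986e-07, -5.32646406e+01, -3.53284800e+01,  7.08723301e-02,
        2.34432926e-02, -3.34648780e-05]), 'eef_pos': array([238.01793702, 495.56813313, 204.95148384]), 'eef_rot': array([-3.14057405e+00, -5.34105188e-05,  2.69380487e+00]), 'wrist_force': array([-0.39393915, -0.09234049,  0.54836207]), 'moment': array([-0.04120028,  0.01439842, -0.03876514]), 'finger_gap': 94.02188230532686}
18.8
```

View pics/top0.png

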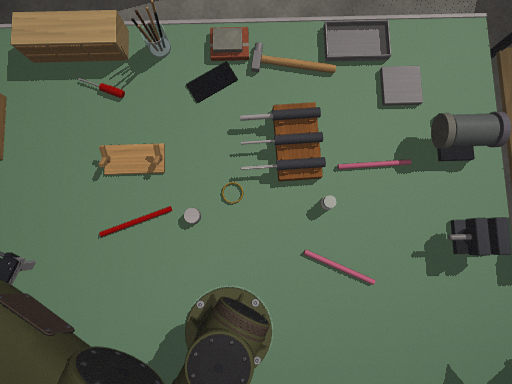

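View pics/side0.png

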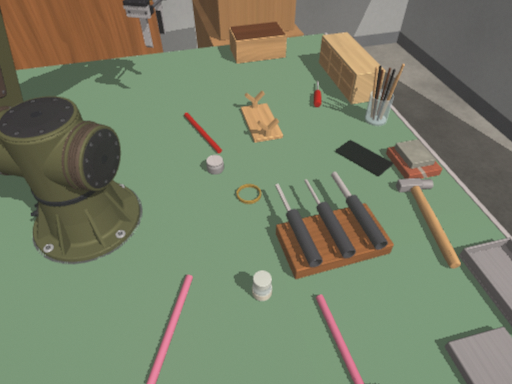

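```bash
python3 - <<'E'
import cv2
a=cv2.imread("pics/top0.png")
cv2.imwrite("pics/topz1.png",cv2.resize(a[95:190,230:335],None,fx=6,fy=6,interpolation=cv2.INTER_CUBIC))
cv2.imwrite("pics/topz2.png",cv2.resize(a[130:190,85:185],None,fx=7,fy=7,interpolation=cv2.INTER_CUBIC))
a=cv2.imread("pics/side0.png")
cv2.imwrite("pics/sidez1.png",cv2.resize(a[165:275,265:395],None,fx=5,fy=5,interpolation=cv2.INTER_CUBIC))
E
```

```text
(no output)
```

View pics/topz1.png

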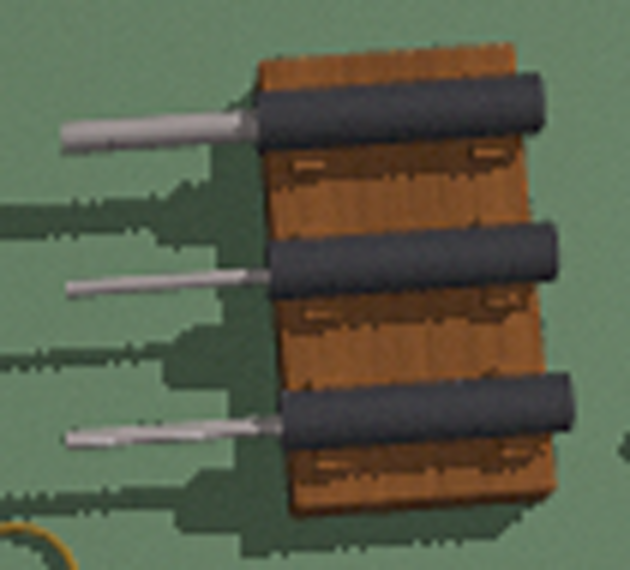

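View pics/topz2.png

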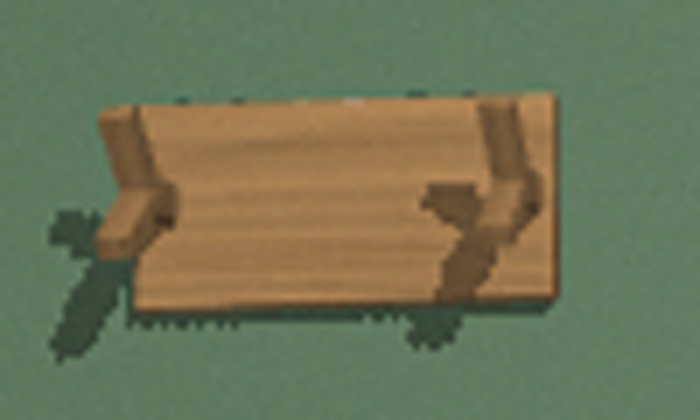

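View pics/sidez1.png

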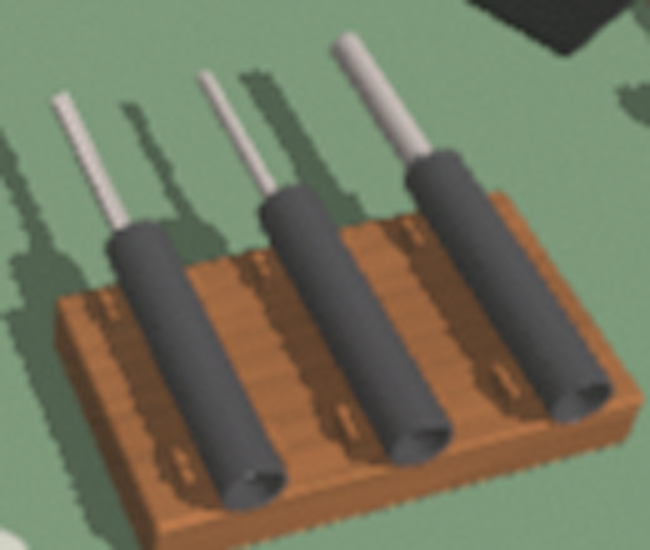

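```bash
cat > h.py <<'E'
import numpy as np,cv2
from cell import vision,monitor
def ray(c,uv,z):
    T=np.array(c["cam_to_world"]);d=T[:3,:3]@np.array([(uv[0]-c["cx"])/c["fx"],(uv[1]-c["cy"])/c["fy"],1]);o=T[:3,3]
    return o+d*(z-o[2])/d[2]
def proj(c,p):
    T=np.array(c["cam_to_world"]);q=T[:3,:3].T@(np.array(p)-T[:3,3]);return np.array([c["fx"]*q[0]/q[2]+c["cx"],c["fy"]*q[1]/q[2]+c["cy"]])
def tri(c1,u1,c2,u2):
    A=[];b=[]
    S=np.zeros((3,3));t=np.zeros(3)
    for c,u in((c1,u1),(c2,u2)):
        T=np.array(c["cam_to_world"]);d=ray(c,u,0)-T[:3,3];d/=np.linalg.norm(d);P=np.eye(3)-np.outer(d,d);S+=P;t+=P@T[:3,3]
    return np.linalg.solve(S,t)
E
python3 - <<'E'
from h import *
c=vision.camera("top");a=c["color"];s=vision.camera("side")
hsv=cv2.cvtColor(a,cv2.COLOR_BGR2HSV)
m=((hsv[...,2]<85)&(hsv[...,1]<90)).astype(np.uint8)
m[:, :268]=0;m[:,335:]=0;m[:100]=0;m[190:]=0
cs,_=cv2.findContours(m,cv2.RETR_EXTERNAL,cv2.CHAIN_APPROX_NONE)
for k in cs:
    if cv2.contourArea(k)>150:
        r=cv2.minAreaRect(k); bx=cv2.boxPoints(r); print("dark",r, [ray(c,p,55)[:2].round(1).tolist() for p in bx], ray(c,r[0],55).round(1))
m=((hsv[...,1]<45)&(hsv[...,2]>90)).astype(np.uint8)
m[:, :235]=0;m[:,280:]=0;m[:105]=0;m[180:]=0
cs,_=cv2.findContours(m,cv2.RETR_EXTERNAL,cv2.CHAIN_APPROX_NONE)
for k in cs:
    if cv2.contourArea(k)>20:
        p=k[:,0,:].astype(float); print("bar",p.min(0),p.max(0),len(p))
        ys,xs=np.nonzero(cv2.drawContours(np.zeros_like(m),[k],-1,1,-1)); 
        l=cv2.fitLine(np.c_[xs,ys].astype(np.float32),cv2.DIST_L2,0,.01,.01).ravel()
        for x in(xs.min()-.5,xs.max()+.5):
            q=(x,l[3]+l[1]/l[0]*(x-l[2])); print(np.round(q,1),ray(c,q,51).round(1), "w",len(xs)/(xs.max()-xs.min()+1))
print("cradle")
zz=lambda x,y:(85+(x+.5)/7-.5,130+(y+.5)/7-.5)
for n,x,y,z in(("TL?",138,105,12),("TR",555,95,12),("BR",556,297,12),("BL",135,308,12),("notchL top far",120,108,65),("notchR top far",495,98,65),("nL near",118,250,65),("nR near",500,240,65)):
    print(n,ray(c,zz(x,y),z).round(1))
E
python3 -c "
import cv2
a=cv2.imread('pics/side0.png')
cv2.imwrite('pics/sz2.png',cv2.resize(a[85:150,230:295],None,fx=8,fy=8,interpolation=cv2.INTER_CUBIC))"
```

```text
dark ((295.365966796875, 147.05154418945312), (78.1465835571289, 57.940181732177734), 87.39744567871094) [[637.8, -123.9], [641.3, -295.5], [407.9, -293.6], [404.9, -126.6]] [ 521.4 -209.8   55. ]
bar [241. 164.] [276. 169.] 73
[240.5 167.8] [465.1 -48.3  51. ] w 3.111111111111111
[276.5 165.2] [ 469.8 -153.1   51. ] w 3.111111111111111
bar [241. 140.] [274. 144.] 69
[240.5 142.6] [540.  -50.1  51. ] w 2.676470588235294
[274.5 140.1] [ 544.9 -150.    51. ] w 2.676470588235294
bar [240. 113.] [272. 120.] 71
[239.5 116.8] [618.3 -49.   51. ] w 4.333333333333333
[272.5 114.7] [ 622.2 -146.8   51. ] w 4.333333333333333
cradle
TL? [555.5 363.3  12. ]
TR [555.  183.3  12. ]
BR [466.2 182.7  12. ]
BL [466.4 362.5  12. ]
notchL top far [540.3 349.3  65. ]
notchR top far [540.3 195.3  65. ]
nL near [480.8 348.7  65. ]
nR near [480.7 193.   65. ]
```

View pics/sz2.png

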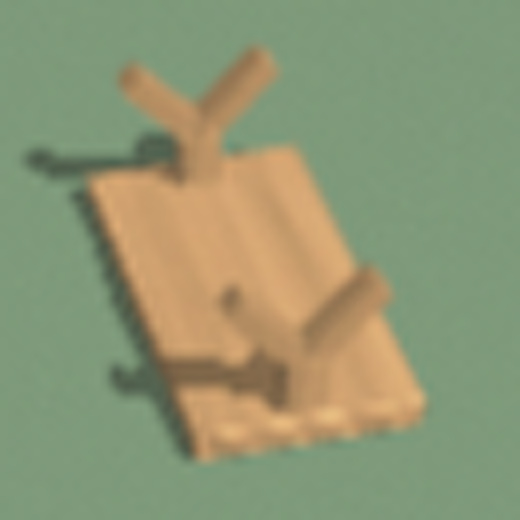

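```bash
python3 - <<'E'
from h import *
c=vision.camera("top");s=vision.camera("side")
zz=lambda x,y:(230+(x+.5)/8-.5,85+(y+.5)/8-.5)
for n,x,y,z in(("far left",90,178,12),("far right",295,150,12),("near right",424,400,12),("nearleft",195,440,12),("tipFL",130,72,65),("tipFR",265,55,65),("tipNL",232,293,65),("tipNR",378,273,65)):
    print(n,ray(s,zz(x,y),z).round(1))
# side bars: zoom x5 offset 265,165
zz=lambda x,y:(265+(x+.5)/5-.5,165+(y+.5)/5-.5)
for n,x,y,z in(("bar tip",347,43,51),("bar mouth",418,150,51),("tube top near",432,160,55),("tube far axis",583,400,55)):
    print(n,ray(s,zz(x,y),z).round(1))
zt=lambda x,y:(230+(x+.5)/6-.5,95+(y+.5)/6-.5)
for n,x,y,z in(("tip",62,137,51),("mouth axis",258,122,55),("rear axis",543,104,55),("mouth3",283,418,55),("rear3",572,410,55)):
    print(n,ray(c,zt(x,y),z).round(1))
print(monitor.read_state()["clock"])
E
```

```text
far left [467.1 359.8  12. ]
far right [553.8 358.1  12. ]
near right [555.5 183.7  12. ]
nearleft [466.4 182.3  12. ]
tipFL [482.8 349.7  65. ]
tipFR [537.7 348.   65. ]
tipNL [484.2 196.2  65. ]
tipNR [538.7 194.5  65. ]
bar tip [617.6 -49.9  51. ]
bar mouth [ 621.4 -128.2   51. ]
tube top near [ 622.9 -139.3   55. ]
tube far axis [ 626.3 -283.9   55. ]
tip [616.5 -50.2  51. ]
mouth axis [ 620.2 -146.8   55. ]
rear axis [ 625.6 -287.4   55. ]
mouth3 [ 471.9 -153.7   55. ]
rear3 [ 472.  -293.6   55. ]
0.3
```

The thick bar is in the far (+x) tube: tip at about (617.5, -49.5), mouth at y≈-147, axis about 2.5° off y. Both views agree. The cradle centre is at about (511, 273) with yaw ≈ 0. I'll turn the tool first.

```bash
python3 -m jog '[[0,0,0,0,0,0.135,60],[0,0,0,0,0,0.135,60],[0,0,0,0,0,0.135,60],[0,0,0,0,0,0.135,60],[0,0,0,0,0,0.135,60],[0,0,0,0,0,0.135,60],[0,0,0,0,0,0.135,60],[0,0,0,0,0,0.135,60]]' 40
cat > go.py <<'E'
import sys,numpy as np
from scipy.spatial.transform import Rotation as R
from cell import monitor
s=monitor.read_state();r=R.from_euler('xyz',s["eef_rot"])
t=np.array([float(v) for v in sys.argv[1:4]])
print("tool shift cm",(r.inv().apply(t-s["eef_pos"])/10).round(2),"yaw",s["eef_rot"],"pos",s["eef_pos"].round(1),"t",s["clock"],"gap",s["finger_gap"],"F",s["wrist_force"].round(1))
if len(sys.argv)>4:
    g=R.from_euler('xyz',[np.pi,0,float(sys.argv[4])]); print("rotvec",(r.inv()*g).as_rotvec().round(3))
E
python3 go.py 621 -129 130 1.614
```

```text
clock: 1.1
eef_pos: [238.1, 495.7, 205.4]
eef_rot: [-3.142, 0.0, 1.608]
wrist_force: [0.6, -0.1, 0.2]
finger_gap: 56.4
tool shift cm [-63.86  35.93   7.54] yaw [-3.14150420e+00  1.45447213e-04  1.60819725e+00] pos [238.1 495.7 205.4] t 1.1 gap 56.38772594889229 F [ 0.6 -0.1  0.2]
rotvec [-0.     0.    -0.006]
```

```bash
python3 -m jog '[[-2,1.2,0,0,0,-0.006,60],[-4,2.3,0,0,0,0,60],[-4,2.3,0,0,0,0,60],[-4,2.3,0,0,0,0,60],[-4,2.3,0,0,0,0,60],[-4,2.3,0,0,0,0,60],[-4,2.3,0,0,0,0,60],[-4,2.3,0,0,0,0,60]]'
python3 go.py 621 -129 130 1.614
```

```text
clock: 1.9
eef_pos: [426.2, 202.8, 205.6]
eef_rot: [3.141, -0.0, 1.62]
wrist_force: [-0.1, 1.5, 1.0]
finger_gap: 56.5
tool shift cm [-34.09  17.83   7.57] yaw [ 3.14120571e+00 -1.11453311e-04  1.61986861e+00] pos [426.2 202.8 205.6] t 1.9 gap 56.52155602177182 F [-0.1  1.5  1. ]
rotvec [ 0.    -0.     0.006]
```

```bash
python3 -m jog '[[-4,2.2,0.5,0,0,0,60],[-4,2.2,1,0,0,0,60],[-4,2.2,1,0,0,0,60],[-4,2.2,1,0,0,0,60],[-4,2.2,1,0,0,0,60],[-4,2.2,1,0,0,0,60],[-4,2.2,1,0,0,0,60],[-4,1.9,1,0,0,0,60]]'
python3 go.py 621 -129 130 1.614
python3 -m jog '[[-1,0.3,0,0,0,0,60],[-0.8,0.2,0,0,0,0,60],[0,0,0,0,0,0,60],[0,0,0,0,0,0,60]]'
python3 go.py 621 -129 130 1.614
```

```text
clock: 2.7
eef_pos: [614.8, -108.4, 129.9]
eef_rot: [3.142, -0.0, 1.62]
wrist_force: [-0.3, 1.0, 0.9]
finger_gap: 56.3
tool shift cm [-2.08  0.52 -0.01] yaw [ 3.14156591e+00 -3.18738081e-05  1.61964196e+00] pos [ 614.8 -108.4  129.9] t 2.7 gap 56.261260866897736 F [-0.3  1.   0.9]
rotvec [ 0.    -0.     0.006]
clock: 3.1
eef_pos: [619.8, -123.3, 131.0]
eef_rot: [3.141, 0.0, 1.621]
wrist_force: [-0.5, 0.4, 0.1]
finger_gap: 56.7
tool shift cm [-0.57  0.1   0.1 ] yaw [3.14097752e+00 7.19175613e-05 1.62070601e+00] pos [ 619.8 -123.3  131. ] t 3.1 gap 56.690526355889354 F [-0.5  0.4  0.1]
rotvec [0.001 0.    0.007]
```

```bash
python3 -m jog '[[-0.2,0.1,1,0,0,0.007,60],[0,0,2,0,0,0,60],[0,0,2,0,0,0,60],[0,0,2,0,0,0,60],[0,0,1.5,0,0,0,60],[0,0,1,0,0,0,60],[0,0,0.3,0,0,0,60],[0,0,0,0,0,0,60]]'
python3 go.py 621 -125 32.2 1.614
python3 - <<'E'
from h import *
for n,b in(("top",(slice(90,190),slice(225,335))),("side",(slice(130,275),slice(250,395)))):
    a=vision.camera(n)["color"];cv2.imwrite(f"pics/{n}1.png",cv2.resize(a[b],None,fx=4,fy=4,interpolation=cv2.INTER_CUBIC))
E
```

```text
clock: 3.9
eef_pos: [621.0, -126.2, 32.5]
eef_rot: [3.141, 0.0, 1.613]
wrist_force: [-0.7, -0.5, 0.7]
finger_gap: 56.5
tool shift cm [0.12 0.   0.03] yaw [3.14149577e+00 1.93256709e-05 1.61286393e+00] pos [ 621.  -126.2   32.5] t 3.9 gap 56.500665743144886 F [-0.7 -0.5  0.7]
rotvec [ 0.     0.    -0.001]
```

View pics/side1.png

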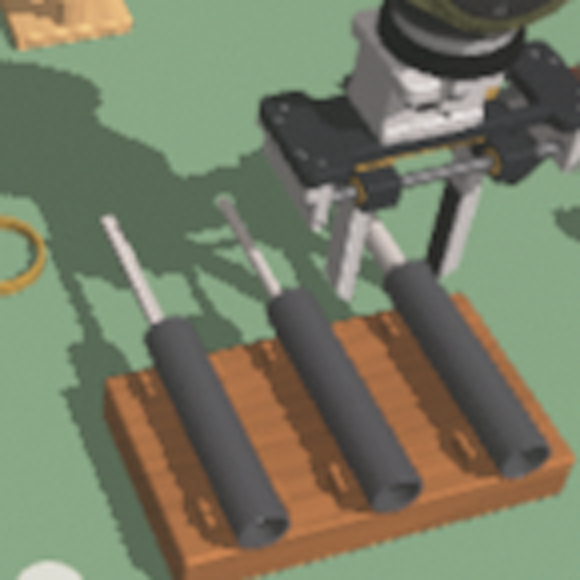

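View pics/top1.png

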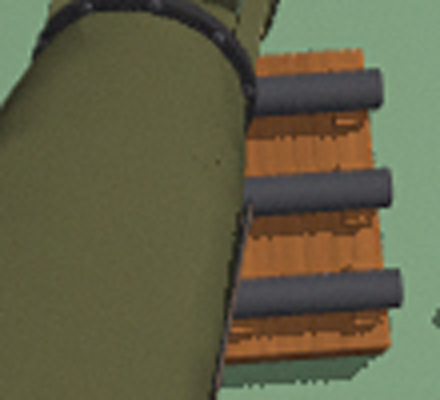

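The side view shows the open fingers straddling the thick bar, at about (345,270) and (455,250) in the crop, just ahead of the mouth. The arm hides the bar in the top view. Closing the jaws next.

```bash
python3 -m jog '[[0,0,0,0,0,0,5],[0,0,0,0,0,0,5],[0,0,0,0,0,0,5],[0,0,0,0,0,0,5],[0,0,0,0,0,0,5],[0,0,0,0,0,0,5],[0,0,0,0,0,0,5],[0,0,0,0,0,0,5]]' 40
python3 go.py 621 -125 32.2 1.614
```

```text
clock: 4.8
eef_pos: [620.9, -126.3, 32.5]
eef_rot: [-3.142, -0.0, 1.613]
wrist_force: [-0.5, -0.5, 1.0]
finger_gap: 15.1
tool shift cm [0.13 0.01 0.03] yaw [-3.14151844e+00 -1.26320208e-05  1.61275898e+00] pos [ 620.9 -126.3   32.5] t 4.8 gap 15.128363167935017 F [-0.5 -0.5  1. ]
rotvec [-0.    -0.    -0.001]
```

```bash
python3 -m jog '[[0,0,-0.15,0,0,0,5],[0,0,-0.15,0,0,0,5],[0.5,0,0,0,0,0,5],[1,0,0,0,0,0,5],[1,0,0,0,0,0,5],[1,0,0,0,0,0,5],[0,0,0,0,0,0,5]]'
python3 go.py 618 -90 35.5 1.614
python3 - <<'E'
from h import *
a=vision.camera("side")["color"];cv2.imwrite("pics/side2.png",cv2.resize(a[130:275,250:395],None,fx=4,fy=4,interpolation=cv2.INTER_CUBIC))
E
```

```text
clock: 5.5
eef_pos: [619.4, -89.6, 35.4]
eef_rot: [-3.141, -0.0, 1.615]
wrist_force: [0.1, -0.4, -2.0]
finger_gap: 14.7
tool shift cm [-0.03 -0.14 -0.01] yaw [-3.14137251e+00 -2.11005804e-04  1.61451931e+00] pos [619.4 -89.6  35.4] t 5.5 gap 14.720735828494172 F [ 0.1 -0.4 -2. ]
rotvec [-0.    -0.     0.001]
```

View pics/side2.png

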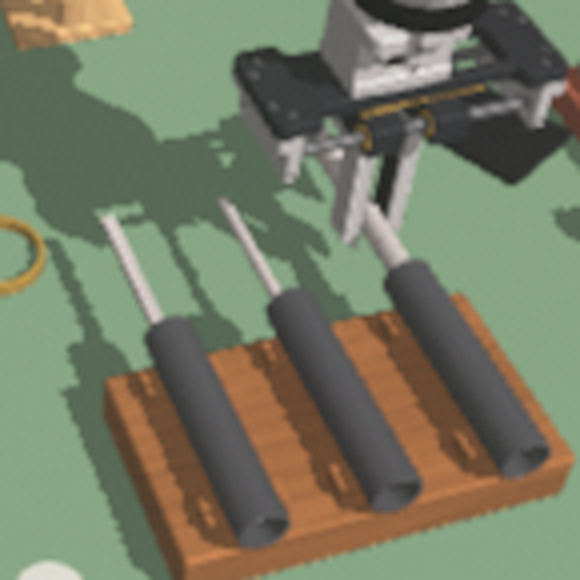

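The bar follows the gripper, with a light vertical load of about 1–2 N. I'll keep drawing it out straight.

```bash
python3 -m jog '[[1,0,0,0,0,0,5],[1.8,0,0,0,0,0,5],[1.8,0,0,0,0,0,5],[1.8,0,0,0,0,0,5],[1.8,0,0,0,0,0,5],[1.8,0,0,0,0,0,5],[1.8,0,0,0,0,0,5],[0.7,0,0,0,0,0,5]]'
python3 -m jog '[[0,0,0,0,0,0,5],[0,0,0,0,0,0,5]]'
python3 go.py 618 35 35.5 1.614
python3 - <<'E'
from h import *
a=vision.camera("side")["color"];cv2.imwrite("pics/side3.png",cv2.resize(a[100:275,250:395],None,fx=3,fy=3,interpolation=cv2.INTER_CUBIC))
a=vision.camera("top")["color"];cv2.imwrite("pics/top3.png",cv2.resize(a[60:230,80:335],None,fx=3,fy=3,interpolation=cv2.INTER_CUBIC))
E
```

```text
clock: 6.35
eef_pos: [614.1, 35.7, 35.5]
eef_rot: [-3.142, -0.0, 1.614]
wrist_force: [-0.1, -0.2, -1.2]
finger_gap: 15.1
clock: 6.55
eef_pos: [614.3, 33.2, 35.4]
eef_rot: [3.142, 0.0, 1.613]
wrist_force: [0.2, -0.6, -2.1]
finger_gap: 14.8
tool shift cm [ 0.16  0.38 -0.01] yaw [3.14159154e+00 1.73781916e-04 1.61278984e+00] pos [614.3  33.2  35.4] t 6.55 gap 14.833253572759338 F [ 0.2 -0.6 -2.1]
rotvec [ 0.     0.    -0.001]
```

View pics/side3.png

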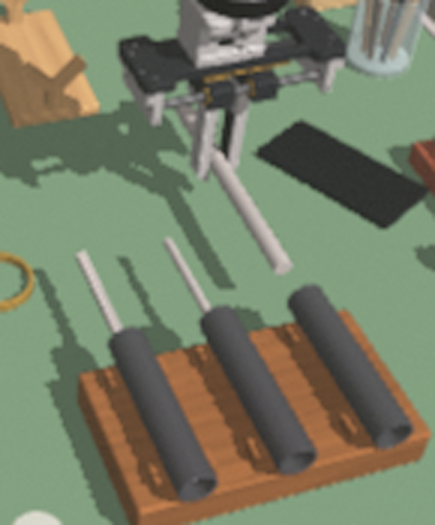

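View pics/top3.png

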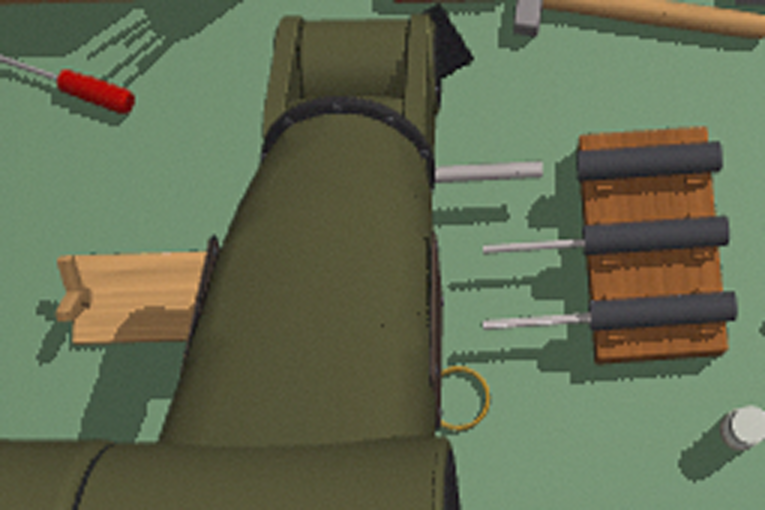

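```bash
python3 - <<'E'
from h import *
c=vision.camera("top");s=vision.camera("side")
u=(80+(543.5)/3-.5,60+(170)/3-.5); v=(250+(283)/3-.5,100+(267)/3-.5)
p=tri(c,u,s,v);print(p.round(1),ray(c,u,54.3).round(1),ray(s,v,54.3).round(1))
print(proj(c,p)-u,proj(s,p)-v)
E
```

```text
[ 616.6 -111.4   56.6] [ 617.5 -111.5   54.3] [ 617.8 -109.4   54.3]
[-0.00828024  0.04084189] [ 0.04972166 -0.01156811]
```

Triangulated, the bar's rear end sits at about (617, -111, 55). That puts the bar clear of the mouth and level, with the grip about 33.5 mm ahead of its centre. Lifting and carrying to above the cradle.

```bash
python3 -m jog '[[0,0,-1,0,0,0.015,5],[0.5,0,-2,0,0,0.014,5],[1.5,-0.5,-2,0,0,0.014,5],[2.5,-0.8,-2,0,0,0,5],[3,-1,-0.5,0,0,0,5],[3,-1,0,0,0,0,5],[3,-1,0,0,0,0,5],[3,-1,0,0,0,0,5]]'
python3 go.py 510.8 306 110 1.571
```

```text
clock: 7.55
eef_pos: [560.7, 199.5, 111.4]
eef_rot: [3.141, -0.0, 1.569]
wrist_force: [0.6, -0.4, -1.2]
finger_gap: 14.7
tool shift cm [10.64 -5.02  0.14] yaw [ 3.14068685e+00 -2.65744964e-04  1.56863836e+00] pos [560.7 199.5 111.4] t 7.55 gap 14.675003200397732 F [ 0.6 -0.4 -1.2]
rotvec [ 0.001 -0.    -0.002]
```

```bash
python3 -m jog '[[3,-1.4,0,0,0,0,5],[3,-1.4,0,0,0,0,5],[2.4,-1.2,0,0,0,0,5],[1.4,-0.7,0,0,0,0,5],[0.6,-0.3,0,0,0,0,5],[0,0,0,0,0,0,5],[0,0,0,0,0,0,5]]'
python3 go.py 510.8 306 110 1.571
python3 - <<'E'
from h import *
a=vision.camera("side")["color"];cv2.imwrite("pics/side4.png",cv2.resize(a[40:170,190:320],None,fx=5,fy=4.5,interpolation=cv2.INTER_CUBIC))
a=vision.camera("top")["color"];cv2.imwrite("pics/top4.png",cv2.resize(a[90:220,60:230],None,fx=4,fy=4,interpolation=cv2.INTER_CUBIC))
E
```

```text
clock: 8.25
eef_pos: [511.7, 301.7, 110.6]
eef_rot: [3.141, 0.0, 1.569]
wrist_force: [-0.2, -0.1, -2.1]
finger_gap: 15.1
tool shift cm [ 0.43 -0.09  0.06] yaw [3.14144184e+00 1.23413185e-04 1.56882566e+00] pos [511.7 301.7 110.6] t 8.25 gap 15.117090070715728 F [-0.2 -0.1 -2.1]
rotvec [ 0.     0.    -0.002]
```

View pics/side4.png

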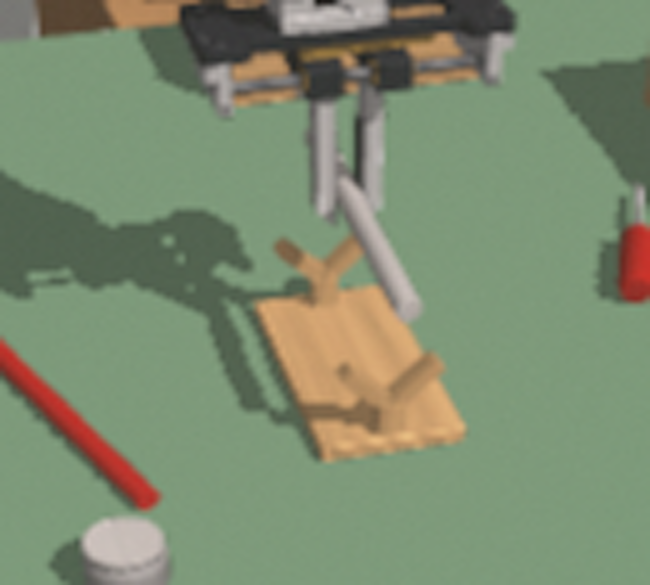

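View pics/top4.png

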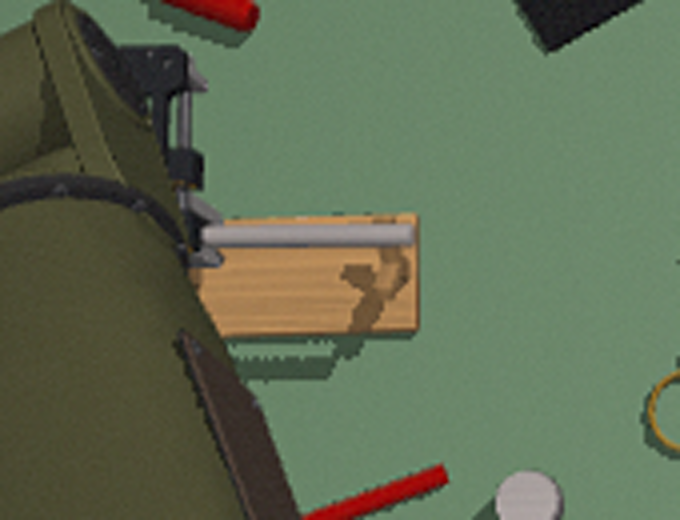

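```bash
python3 - <<'E'
from h import *
c=vision.camera("top");s=vision.camera("side")
z4=lambda x,y:(60+(x+.5)/4-.5,90+(y+.5)/4-.5)
sv=lambda x,y:(190+(x+.5)/5-.5,40+(y+.5)/4.5-.5)
print(ray(c,z4(414,235),129.4).round(1),ray(c,z4(215,238),129.4).round(1))
p=tri(c,z4(414,235),s,sv(406,305));print(p.round(1))
print(ray(s,sv(406,305),129.4).round(1))
E
```

```text
[509.3 157.2 129.4] [510.9 291.3 129.4]
[508.  156.3 133.4]
[509.5 162.  129.4]
```

```bash
python3 -m jog '[[0.43,-0.05,0.5,0,0,-0.002,5],[0,0,1.5,0,0,0,5],[0,0,1.5,0,0,0,5],[0,0,1.5,0,0,0,5],[0,0,1.2,0,0,0,5],[0,0,0.8,0,0,0,5],[0,0,0.4,0,0,0,5],[0,0,0,0,0,0,5]]'
python3 go.py 510.8 306 32.2 1.571
python3 - <<'E'
from h import *
a=vision.camera("side")["color"];cv2.imwrite("pics/side5.png",cv2.resize(a[40:170,190:320],None,fx=5,fy=4.5,interpolation=cv2.INTER_CUBIC))
a=vision.camera("top")["color"];cv2.imwrite("pics/top5.png",cv2.resize(a[90:220,60:230],None,fx=4,fy=4,interpolation=cv2.INTER_CUBIC))
E
```

```text
clock: 9.25
eef_pos: [510.6, 306.8, 36.0]
eef_rot: [-3.141, 0.0, 1.572]
wrist_force: [0.2, 0.4, -1.4]
finger_gap: 15.0
tool shift cm [-0.08  0.02  0.38] yaw [-3.14119026e+00  2.37512003e-04  1.57181296e+00] pos [510.6 306.8  36. ] t 9.25 gap 15.041997562893874 F [ 0.2  0.4 -1.4]
rotvec [-0.     0.     0.001]
```

View pics/side5.png

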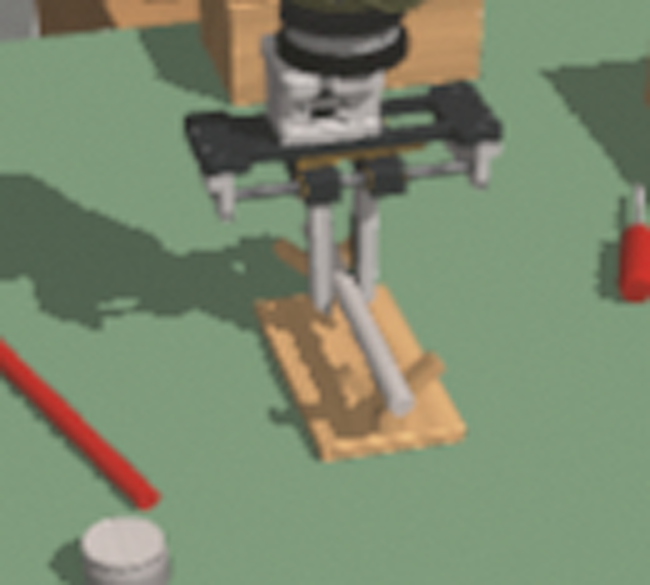

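View pics/top5.png

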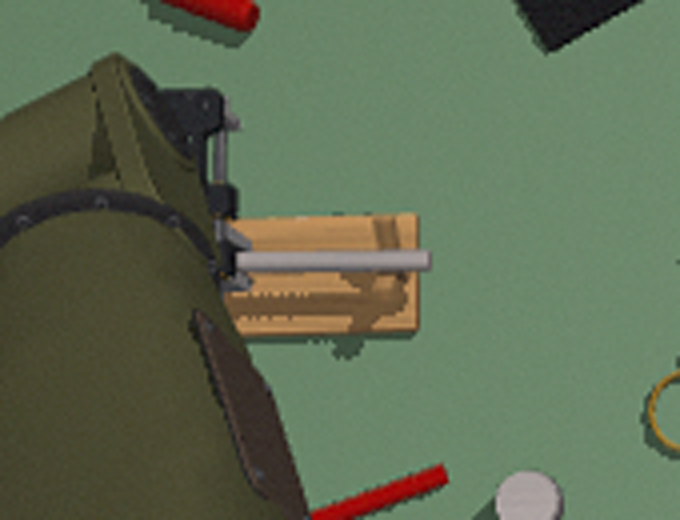

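```bash
python3 - <<'E'
from h import *
c=vision.camera("top")
z4=lambda x,y:(60+(x+.5)/4-.5,90+(y+.5)/4-.5)
print(ray(c,z4(431,259),54.8).round(1),ray(c,z4(245,263),54.8).round(1),ray(c,z4(418,259),12))
E
```

```text
[509.9 162.8  54.8] [510.7 297.4  54.8] [520.22445136 182.40695302  12.        ]
```

```bash
python3 -m jog '[[-0.05,0,0.1,0,0,0,5],[0,0,0.1,0,0,0,5],[0,0,0.1,0,0,0,5],[0,0,0.05,0,0,0,5],[0,0,0,0,0,0,5]]'
python3 go.py 510.8 306 32.2 1.571
```

```text
clock: 9.9
eef_pos: [510.9, 306.4, 33.3]
eef_rot: [3.141, -0.0, 1.572]
wrist_force: [0.4, -1.4, 3.4]
finger_gap: 14.9
tool shift cm [-0.04 -0.01  0.11] yaw [ 3.14097731e+00 -1.75455694e-04  1.57185680e+00] pos [510.9 306.4  33.3] t 9.9 gap 14.924338527198127 F [ 0.4 -1.4  3.4]
rotvec [ 0.001 -0.     0.001]
```

The rear end is at y≈162.5, where 162.3 is wanted. The vertical force has turned upward to +3.4 N, so the notches are taking the load. Releasing and retreating straight up.

```bash
python3 -m jog '[[0,0,0,0,0,0,18],[0,0,0,0,0,0,22],[0,0,0,0,0,0,30],[0,0,0,0,0,0,40],[0,0,0,0,0,0,50],[0,0,0,0,0,0,50],[0,0,0,0,0,0,50]]' 10
python3 -m jog '[[0,0,-0.5,0,0,0,50],[0,0,-1.5,0,0,0,50],[0,0,-3,0,0,0,50],[0,0,-4,0,0,0,50],[0,0,-4,0,0,0,50],[-1,-3,-3,0,0,0,50],[-1,-4,0,0,0,0,50],[0,-4,0,0,0,0,50]]'
python3 -m jog '[[0,-4,0,0,0,0,50],[0,-4,0,0,0,0,50],[4,0,0,0,0,0,50],[4,0,0,0,0,0,50],[4,0,0,0,0,0,50],[4,0,0,0,0,0,50],[0,0,0,0,0,0,50],[0,0,0,0,0,0,50]]'
python3 - <<'E'
from h import *
a=vision.camera("side")["color"];cv2.imwrite("pics/side6.png",cv2.resize(a[60:170,210:320],None,fx=5,fy=5,interpolation=cv2.INTER_CUBIC))
a=vision.camera("top")["color"];cv2.imwrite("pics/top6.png",cv2.resize(a[110:210,60:200],None,fx=5,fy=5,interpolation=cv2.INTER_CUBIC))
E
```

```text
clock: 10.6
eef_pos: [510.6, 306.4, 32.9]
eef_rot: [-3.142, 0.0, 1.572]
wrist_force: [0.6, -0.3, -0.6]
finger_gap: 46.7
clock: 11.4
eef_pos: [399.7, 285.5, 194.9]
eef_rot: [3.139, -0.001, 1.571]
wrist_force: [-0.3, 0.3, 0.5]
finger_gap: 46.9
clock: 12.2
eef_pos: [320.2, 446.3, 193.5]
eef_rot: [3.141, 0.0, 1.573]
wrist_force: [-0.1, -0.3, -0.7]
finger_gap: 47.0
```

View pics/side6.png

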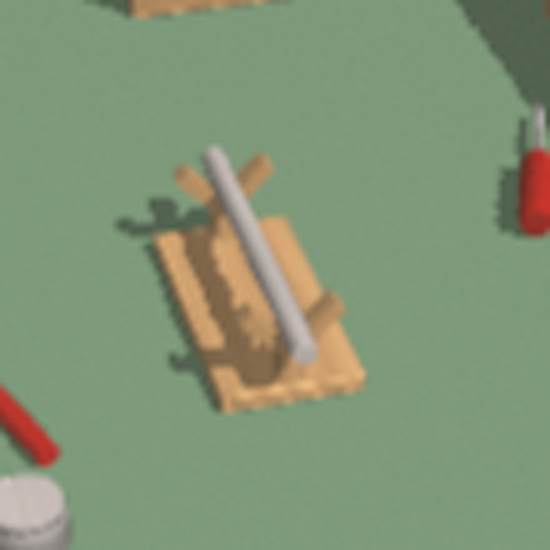

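View pics/top6.png

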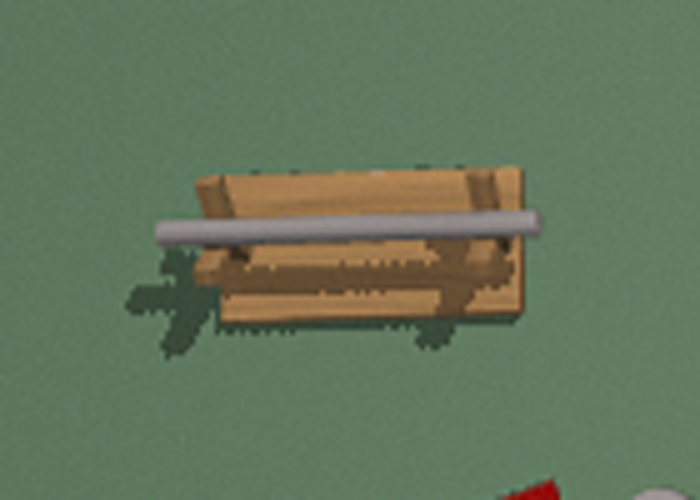

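```bash
python3 - <<'E'
from h import *
c=vision.camera("top");s=vision.camera("side")
z=lambda x,y:(60+(x+.5)/5-.5,110+(y+.5)/5-.5)
w=lambda x,y:(210+(x+.5)/5-.5,60+(y+.5)/5-.5)
for a,b in(((155,233),(210,153)),((541,222),(304,354))):
    print(ray(c,z(*a),51).round(1),ray(s,w(*b),51).round(1),tri(c,z(*a),s,w(*b)).round(1))
for a in((523,170),(523,312),(220,320),(196,180),(196,285),(232,180),(497,172)): print(a,ray(c,z(*a),12 if a[0] in(523,220) else 65).round(1))
E
```

```text
[511.5 386.5  51. ] [510.8 386.9  51. ] [511.  386.3  51.4]
[511.9 162.4  51. ] [510.7 163.1  51. ] [511.1 162.4  51.6]
(523, 170) [553.6 182.2  12. ]
(523, 312) [466.2 182.1  12. ]
(220, 320) [466.4 363.3  12. ]
(196, 180) [538.8 357.6  65. ]
(196, 285) [477.2 356.1  65. ]
(232, 180) [538.2 336.9  65. ]
(497, 172) [538.8 184.6  65. ]
```

```bash
python3 -c "
from cell import order,monitor
print(order.sign_off()); print(monitor.read_state()['clock'])"
```

```text
the job is handed in; nothing more can be done
None
the job is handed in; nothing more can be done
```

I drew the thick round bar lengthways out of the far (+x) tube, carried it to the cradle and laid it in both V notches. I then let go and backed the arm away. The job was handed in at about 12.5 s of the 38 s allowed.

**Level and seated:** after release, both ends triangulate to z ≈ 51.5 mm, against the 51 mm wanted. Both lie at x ≈ 511 mm, on the cradle's centre line. The wrist force was near zero once the fingers opened.

**Centring:** the bar's ends measured y ≈ 162.5 and 386.4 mm, so its middle is about 274.5 mm. The cradle's middle measured 271 to 273 mm, so the bar sits roughly 2 to 3 mm off centre. That is about the size of the calibration error, so I left it.

**Checks that disagreed slightly:**
- The bar measured 224 mm long against its true 220 mm, which I put down to blurred edges in the pictures.
- The finger opening on the bar read 15 mm against its 16 mm thickness.

I never touched the red and pink look-alikes, and the other two bars stayed in their tubes.

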